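# Make the drinks dispenser ready to be filled through its strainer lid

## Robot

A 6-joint arm with a two-finger parallel gripper is mounted at the origin on a cart in front of the work surface, level with it; the furniture and walls round the work are solid. World frame = base frame: x ahead of the robot, y to its left, z up, the work surface at z = 0. Lengths are in m, angles in rad, forces in N, time in s.
With the tool pointing down it reaches from about 0.25 to 0.725 m from the base axis. Payload 4 kg.
Tool frame: the origin (TCP) lies midway between the tips of the shut fingers; the grasp point (between the pads) lies grip_point_offset behind it (grip_point_offset is the distance from the TCP to the grasp point, in m); z points along the fingers, y is the line along which they close (so a half turn about z gives the same grasp; the last joint's range is limited). The gripper opens to 85 mm and grips with 20 to 120 N. Pads are 22 mm wide; open, the fingers measure 114 mm over their backs; the gripper's body (76 mm by 85 mm) begins 54 mm behind the grasp point. The pads swing forward as they close: fully open they stand 13 mm farther back than shut.
Start: joints at [-1.299, 0.241, 0.005, 1.335, 0, 1.571], TCP at [0.134, -0.482, 0.231] pointing down, gripper open.
Joint ranges: [-2.72, 2.72], [-1.05, 1.87], [-1.09, 1.28], [-1.99, 2.15], [-1.42, 1.44], [-3.14, 3.14]. Speed limits (rad/s): [2.79, 2.79, 3.14, 3.14, 3.14, 3.14].

## Interface

Orientations are given as a unit quaternion [x, y, z, w].
In Python, from workcell import * gives the robot as it stands. The module is installed in compiled form; this text tells all that it offers.
- The arm moves only by the tool arm_command, never from a script. Its arguments are lists of equal length, an entry for each row: "slide": the shift along the tool's x, y, z in cm, a list of three; "spin": the turn about the tool's z in degrees. A call has exactly 5 rows; each row is the pose to reach, as a shift and turn from the pose commanded when the call began, along the tool's axes at that moment; what a row does not reach only later rows make up. A row lasts 1/8 s, in which the tool goes at most 62.5 mm and 10.7 degrees, less where a joint would pass 70% of its speed; a pose out of reach is approached as far as the arm can. A call with a gripper value outside its range is refused whole. "jaw" is the finger opening in cm, from 0 to 8.54, set as the call begins (left out, the last holds). The fingers move at their own pace and stop on an object; the grip force is fixed at half the most. Time passes only in rows, so rows that repeat a pose let the fingers close, or fill a call up. It gives the time, the measured TCP pose, the force, the opening and the grip force at its end, in the units of the state.
- get_obs(): the state, without advancing time (a new reading comes with each control period).
- camera(name): name is "scene" or "top"; returns a dict with "pixels" (480x640x3 uint8, red, green, blue), "range_z" (480x640 float32, m along the optical axis (not along the pixel's ray), 0 where there is no reading), "intrinsics" (3x3 intrinsics, pixels), "k1" (the pictures are not rectified: a ray, as slopes to the right and down, at radius r is drawn at 1 + k1 r^2 times it, then the intrinsics apply), "rvec" (rotation vector, rad) and "tvec" (3), from world to camera coordinates, as OpenCV has them. Camera axes: x right, y down, z forward; pixel columns grow to the right and rows downward; lengths in m; the calibration is good to about 2 mm. A picture is of the moment at which its call begins.
- job_done(): hands the job in; it is judged then, once.
Trained networks look in a picture, given as the dict that the camera call returned (one of the last four; its "shot" number tells which), for a name from the list of things; names that differ only in an ending like _2 or _b are one class to them, and where a whole thing is asked for, a point or a joint stands for the part that bears it (a point fixed in the world has none). Each returns a list of dicts, best first, with "confidence" (0 to 1); they miss things now and then, are a little off and sometimes report something else, mostly with a low value. They report only what shows in the picture. A call takes as long as a camera call. They do not tell look-alikes from the thing itself.
- recognise(picture, thing): "centre" ([column, row] in pixels, amid what is visible of it).
- landmark_of(picture, thing): "centre" ([column, row] in pixels: a listed point, or the origin of a listed thing).
The state is a dict: "clock": time; "joint_pos": joint angles; "joint_vel": joint speeds; "tau": joint torques, N m; "eef_pos": TCP position; "tool_rot": TCP orientation; "ft_force": force on the tool from outside, world axes, zero at the start; "ft_torque": the same for the moment, N m; "grip_width": finger opening in m; "grasp_force": force on a finger pad.
Only numpy, scipy, OpenCV 4.12 (cv2) and the standard library are available. Lean on these libraries where they do the work, as an engineer would, in place of code of your own. Each camera call takes 0.05 s, during which the arm holds its last target. There are 200 camera calls.

## Task

Get the steel drinks dispenser ready for me to fill: first shut its tap fully (lever turned to its stop, square across the spout), then take the strainer lid from the draining tray by its collar with the cap still sitting on it, and lower the two together, without dropping them, until the strainer lid is fully home in the dispenser's neck. Then lift off the cap alone by its knob, leaving the strainer lid seated, and finish still holding the cap level in the gripper, off to one side so that nothing is over the mouth, no lower than the mouth and touching neither the dispenser nor the strainer lid. Do not part the two lids before the strainer lid is home, and leave the cup, the mug and the canister where they stand.

Things in the scene. Friction and masses are not known exactly. Their poses are not given: they have to be found in the camera images.
- dispenser: Steel drinks dispenser, fixed: round tank, diameter 120 mm, on a three-legged stand, its neck rim 158 mm above the worktop. Origin on the tank's axis at worktop level, z up; the tap comes out of the tank towards the dispenser's own -x. Tank side reaches up to 132 mm, then a shoulder slopes to the neck.
- mouth (a point): Centre of the neck's top rim, 158 mm above the worktop. Neck: outer diameter 60 mm, bore 53.6 mm, upright, open below for 90 mm. Wall cabinets and a microwave hang about 0.48 m above the surface from some 0.6 m ahead of the robot backwards: keep the wrist in front of them, and swing across close to the robot.
- tap_stem (a point): On the upright axis of the tap lever, at the mid height of the lever's grip, 116 mm above the worktop and 125 mm from the tank's axis. The spout below it bends down 28 mm further out; the top of the tap's body under the lever is at 108 mm, that of the spout at 92 mm.
- tap_lever (a joint): Angle of the tap lever about the upright axis through tap_stem, rad: 0 = lever along the spout, pointing straight away from the tank (open stop), 1.571 = square across the spout (shut stop). From above it turns counter-clockwise as it shuts, which swings it towards the dispenser's own -y. It starts open or partly open; it turns stiffly (about 0.06 N m) and stays where it is left.
- lever_grip (a point): Middle of the lever's black grip, 50 mm from tap_stem along the lever. The lever is a level bar, its grip 14 mm wide, 12 mm high, from 26 to 72 mm out from the stem; it can be pushed sideways with closed fingers or pinched across its width from above.
- strainer: Strainer lid (the inner lid): a perforated steel cup, outer diameter 40 mm at the foot widening to 50 mm, 42 mm deep below a thick collar of outer diameter 62 mm and height 16 mm; 58 mm high in all, 150 g before hidden variation. Origin at the centre of its underside, z up. Fully home, the collar's underside rests on the neck's rim. It starts on its foot on the tray with the cap on it.
- strainer_seat (a point): On the strainer lid's axis at the collar's underside, 42 mm above its foot; meets mouth when fully home.
- collar (a point): Centre of the strainer lid's collar, 50 mm above its foot, 8 mm above the collar's underside. The collar is gripped across its 62 mm from above; the cap on it (54 mm across, knob's top 39 mm above this point) fits between the fingers.
- cap: Cap (the outer lid): steel disc, diameter 54 mm, with a plug of diameter 42 mm reaching 10 mm down into the strainer lid's collar (bore 46 mm), loose fit, held by its weight only, 100 g before hidden variation. Origin at the centre of the disc's underside, which rests on the collar's top, 58 mm above the strainer lid's foot; z up.
- knob (a point): Centre of the cap's black knob, 21 mm above the cap's origin. Knob: upright cylinder of diameter 24 mm, from 10 to 31 mm above the cap's origin; the disc's domed top, 3 mm above the cap's origin at its edge and 7 mm near the middle, lies below it.
- tray: Flat steel draining tray, 250 mm along its x by 230 mm along its y, rim 12 mm high, floor 3 mm thick, fixed on the cold hob, whose glass is 3 mm above the worktop. Origin at the centre of its underside.
- cup: Speckled handleless cup turned upside down on the tray, diameter 85 mm, height 72 mm; origin at the centre of its underside. Bystander: leave it.
- mug: Blue mug with a handle, 82 x 117 mm, height 91 mm, on the hob to the right; origin at the centre of its underside. Bystander: leave it.
- canister: Yellow canister with a black lid, diameter 79 mm, height 127 mm, on the worktop behind the dispenser's tap; origin at the centre of its underside. Bystander: leave it.
There are look-alikes about, which are no part of the job. What is shaped like the cap but purple, red or turquoise is not meant.

How it is judged:
On the way, in this order (a step that is already met when the one before it is completed fails the run):
1. The tap is fully shut: lever within 0.12 rad of its shut stop (value of joint tap_lever above 1.45 rad), for 0.2 s.
2. The strainer lid is fully home in the neck with the cap still nested on it (value of joint tap_lever above 1.45 rad and z of strainer_seat in the frame of mouth between -0.003 and 0.003 m and horizontal distance between strainer_seat and mouth below 0.005 m and angle between strainer's own z axis and vertical below 0.06 rad and z of cap in the frame of strainer between 0.055 and 0.061 m and horizontal distance between cap and collar below 0.005 m and angle between cap's own z axis and vertical below 0.08 rad), for 0.2 s.
At the end, for the whole second after the job is handed in: Tap within 0.12 rad of shut; strainer lid home in the neck (3 mm in height, 5 mm sideways, 0.06 rad), still, not touched by fingers; cap held still by the fingers, 80 mm or more beside the mouth's axis, no lower than the rim, tilt under 0.3 rad, off strainer and dispenser (value of joint tap_lever above 1.45 rad and z of strainer_seat in the frame of mouth between -0.003 and 0.003 m and horizontal distance between strainer_seat and mouth below 0.005 m and angle between strainer's own z axis and vertical below 0.06 rad and horizontal distance between cap and mouth above 0.08 m and z of cap in the frame of mouth above 0 m and angle between cap's own z axis and vertical below 0.3 rad and contact force between the fingers and cap above 1 N and contact force between each of cap, the fingers and strainer below 0.05 N and contact force between cap and dispenser below 0.05 N and linear speed of cap below 0.03 m/s and linear speed of strainer below 0.01 m/s); the arm keeps its last pose, push and grip.
It fails at once if The lids come apart (more than 8 mm up or 10 mm sideways) while the strainer lid is not home in the neck, or the strainer lid is pulled out of its seat as or after the cap is lifted ((z of cap in the frame of strainer above 0.066 m or distance between cap and strainer below 0.05 m or horizontal distance between cap and collar above 0.01 m) and not (z of strainer_seat in the frame of mouth between -0.004 and 0.004 m and horizontal distance between strainer_seat and mouth below 0.006 m)).
It fails at once if The strainer lid is dropped (falls faster than 0.4 m/s out of the fingers) (linear speed of strainer above 0.4 m/s and contact force between the fingers and strainer below 0.01 N).
It fails at once if The cup, the mug or the canister is moved more than 25 mm (distance of any of cup, mug, canister from where it was at the start of the episode above 0.025 m).
It also fails if it takes over 72 s, if anything falls off the work surface, if the arm or the gripper's body presses on something with over 40 N, if the wrist force passes 120 N, or if a joint passes its speed limit or range.

## Working session

There is one attempt and no reset: what is moved stays moved. The work goes in short steps, Python scripts to look and compute and a tool call to move; the robot and the scene stay as the last step left them, time stands still between calls to the robot, and variables do not carry over. Pictures are saved under pics/ and viewed, at most 10 in all, crops included, and the job is handed in when it is done.

Besides the shell and the picture viewer there is one more tool, called after "Call:" as name(argument=value, ...), one argument or row to a line, values as JSON. arm_command: Moves the arm, as the interface text tells. Its arguments: {"type":"object","properties":{"slide":{"type":"array","items":{"type":"array","items":{"type":"number"}}},"spin":{"type":"array","items":{"type":"number"}},"jaw":{"type":"number"}},"required":["slide","spin"]}

```bash
mkdir -p pics
cat > h.py <<'E'
from workcell import *
import numpy as np, cv2
from scipy.spatial.transform import Rotation as R
def ray(c,px):
    K=c["intrinsics"];k=c["k1"]
    d=np.array([(px[0]-K[0,2])/K[0,0],(px[1]-K[1,2])/K[1,1]]);u=d.copy()
    for _ in range(20):u=d/(1+k*(u@u))
    Rm=cv2.Rodrigues(np.array(c["rvec"],float))[0];t=np.array(c["tvec"],float).ravel()
    return -Rm.T@t, Rm.T@np.array([u[0],u[1],1.]),u
def at_z(c,px,z):
    o,d,_=ray(c,px);return o+d*(z-o[2])/d[2]
def depth_pt(c,px):
    o,d,_=ray(c,px);r=c["range_z"][int(round(px[1])),int(round(px[0]))];return o+d*r
def tri(rs):
    A=0;b=0
    for o,d in rs:
        d=d/np.linalg.norm(d);P=np.eye(3)-np.outer(d,d);A=A+P;b=b+P@o
    return np.linalg.solve(A,b)
def cloud(c):
    K=np.array(c["intrinsics"],float);h,w=c["range_z"].shape
    v,u=np.mgrid[:h,:w];d=np.stack([(u-K[0,2])/K[0,0],(v-K[1,2])/K[1,1]],-1);s=d.copy()
    for _ in range(20):s=d/(1+c["k1"]*(s**2).sum(-1,keepdims=True))
    z=c["range_z"][...,None];P=np.concatenate([s*z,z],-1)
    Rm=cv2.Rodrigues(np.array(c["rvec"],float))[0];t=np.array(c["tvec"],float).ravel()
    return (P-t)@Rm
E
python3 - <<'E'
from h import *
cs={n:camera(n) for n in("scene","top")}
for n,c in cs.items():
    cv2.imwrite(f"pics/{n}0.png",c["pixels"][:,:,::-1])
    print(n,c["k1"],ray(c,(320,240))[:2])
T=["mouth","tap_stem","lever_grip","collar","knob","strainer","cap","cup","mug","canister","tray","dispenser"]
for t in T:
    for n,c in cs.items():
        for r in landmark_of(c,t)[:4]:
            print(t,n,np.round(r["centre"]),round(r["confidence"],2),np.round(depth_pt(c,np.clip(r["centre"],0,[639,479])),3))
s=get_obs();print(s)
E
```

```text
scene -0.1577362788743566 (array([-0.54973328,  0.40545188,  0.76003053]), array([ 0.7861378 , -0.39492964, -0.47559476]))
top -0.021107674054189115 (array([ 0.43545321, -0.11249367,  1.39435289]), array([ 0.10539463,  0.01424531, -0.99439025]))
mouth scene [198. 258.] 0.73 [0.54  0.176 0.126]
mouth top [191. 278.] 0.71 [0.491 0.216 0.054]
tap_stem scene [249. 267.] 0.57 [0.646 0.018 0.003]
tap_stem top [247. 291.] 0.59 [0.457 0.072 0.126]
tap_stem top [346. 286.] 0.46 [ 0.465 -0.154  0.096]
lever_grip scene [274. 265.] 0.55 [ 0.625 -0.047  0.003]
lever_grip top [269. 285.] 0.58 [0.469 0.022 0.123]
collar scene [252. 268.] 0.3 [0.457 0.073 0.118]
collar top [343. 293.] 0.7 [ 0.449 -0.146  0.1  ]
knob scene [434. 264.] 0.58 [ 0.387 -0.396  0.048]
knob scene [257. 274.] 0.43 [0.456 0.062 0.1  ]
knob scene [432. 248.] 0.17 [ 0.492 -0.473  0.022]
knob top [453. 319.] 0.94 [ 0.385 -0.408  0.042]
knob top [268. 249.] 0.85 [0.558 0.034 0.043]
knob top [344. 290.] 0.68 [ 0.456 -0.149  0.095]
knob top [493. 308.] 0.68 [ 0.409 -0.513  0.018]
strainer top [345. 287.] 0.68 [ 0.462 -0.15   0.096]
[... 932 characters left out ...]
'clock': 1.3, 'joint_pos': array([-1.29896264e+00,  2.40597914e-01,  4.99012525e-03,  1.33524063e+00,
        2.59070032e-05,  1.57080056e+00]), 'joint_vel': array([-0.00044271,  0.00106897,  0.00041227, -0.00100672,  0.00199584,
        0.00130148]), 'tau': array([-3.29423665e-04, -3.72216940e+01,  2.52688175e+01,  1.07276224e-03,
        7.63445951e-05, -5.06021305e-07]), 'eef_pos': array([ 0.13425084, -0.48161699,  0.23130373]), 'tool_rot': array([ 9.90777803e-01,  1.35496658e-01,  9.30486990e-06, -2.75603317e-05]), 'ft_force': array([ 0.03883248,  0.03044898, -0.99786538]), 'ft_torque': array([-0.03797127, -0.0059855 ,  0.04695276]), 'grasp_force': 0.0, 'grip_width': 0.08513722688639548}
```

View pics/scene0.png

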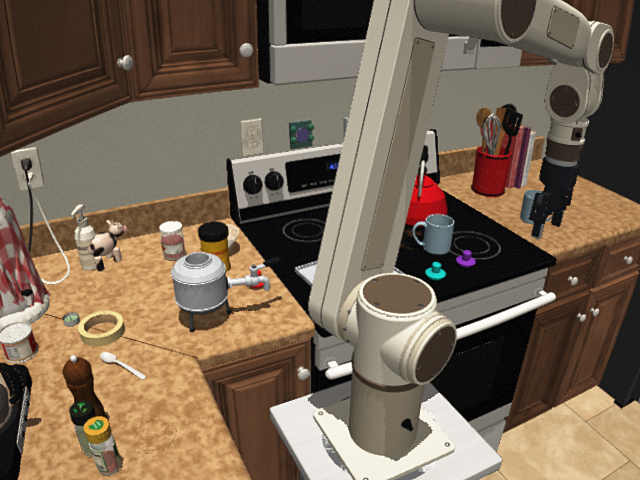

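View pics/top0.png

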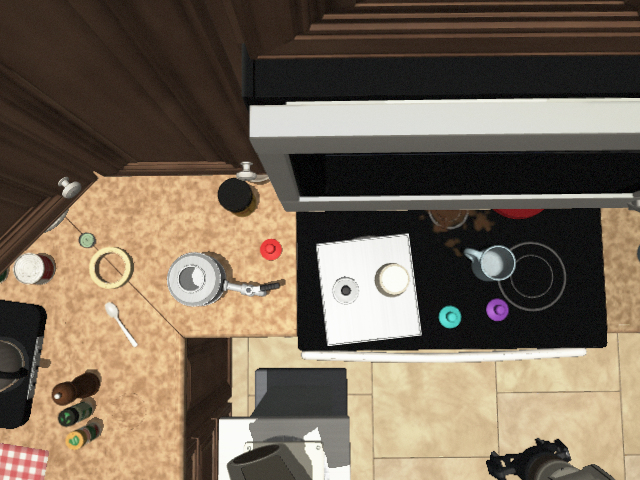

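Top picture: the dispenser's neck is at about (192,279), with the tap stem at (248,288) and the lever pointing to (278,285). The strainer with its cap is on the tray at (346,290) and the upturned cup is at (393,279).

Candidates for the cap: steel on the tray (346,290), red (271,249), turquoise (450,317) and purple (497,309). I choose the steel one on the tray. Next I'll fit the geometry and check a close crop.

Run:
```python
from h import *
from scipy.optimize import least_squares
c=camera("top");P=cloud(c);s=camera("scene");S=cloud(s)
def circ(Q,r=None):
    f=lambda p:np.hypot(Q[:,0]-p[0],Q[:,1]-p[1])-(r or p[2])
    o=least_squares(f,[*Q[:,:2].mean(0),r or .03],loss="soft_l1",f_scale=.002);return np.round(o.x,4),round(np.sqrt(np.mean(f(o.x)**2)),4),len(Q)
def sel(P,xy,rad,z0,z1):
    Q=P.reshape(-1,3);m=(np.hypot(Q[:,0]-xy[0],Q[:,1]-xy[1])<rad)&(Q[:,2]>z0)&(Q[:,2]<z1);return Q[m]
D=(.486,.205)
for nm,A in(("top",P),("scene",S)):
    Q=sel(A,D,.06,.150,.17);print(nm,"neck",circ(Q,.0285) if len(Q)>5 else None,np.median(Q[:,2]) if len(Q) else 0, np.round(Q.mean(0),4) if len(Q) else 0)
    Q=sel(A,D,.08,.12,.135);print(" shoulder",circ(Q,.06) if len(Q)>5 else None)
    Q=sel(A,(.457,.05),.075,.108,.135);print(" lever",len(Q));
    if nm: 
        for q in Q[np.argsort(Q[:,1])][::3]:print("  ",np.round(q,3))
Q=sel(P,(.456,-.15),.05,.085,.11);print("knobtop",Q.mean(0),circ(Q,.012))
Q=sel(P,(.456,-.15),.05,.06,.082);print("disc",Q.mean(0),(Q[:,:2].max(0)+Q[:,:2].min(0))/2,np.ptp(Q[:,:2],axis=0))
Q=sel(P,(.47,-.25),.06,.06,.09);print("cup",Q.mean(0),(Q[:,:2].max(0)+Q[:,:2].min(0))/2,np.ptp(Q[:,:2],axis=0))
im=c["pixels"][:,:,::-1]
a=cv2.resize(im[240:340,150:300],(798,532),interpolation=cv2.INTER_CUBIC)
b=cv2.resize(im[250:330,310:430],(450,300),interpolation=cv2.INTER_CUBIC)
o=np.zeros((600,800,3),np.uint8);o[:300,:450]=cv2.resize(a,(450,300));o[300:,:450]=b
e=cv2.resize(s["pixels"][230:330,150:310,::-1],(350,219),interpolation=cv2.INTER_CUBIC);o[:219,450:]=e
cv2.imwrite("pics/crop1.png",o)
```

```text
top neck (array([0.484 , 0.1911, 0.0285]), np.float64(0.0069), 365) 0.15359802630604302 [0.4823 0.1903 0.1546]
 shoulder (array([0.4847, 0.1926, 0.06  ]), np.float64(0.0015), 214)
 lever 221
   [ 0.474 -0.     0.123]
   [ 0.467 -0.     0.12 ]
   [0.467 0.002 0.125]
   [0.465 0.002 0.12 ]
   [0.467 0.004 0.126]
   [0.462 0.004 0.123]
   [0.467 0.006 0.125]
   [0.469 0.007 0.121]
   [0.467 0.008 0.125]
   [0.474 0.009 0.123]
   [0.471 0.011 0.126]
   [0.467 0.011 0.12 ]
   [0.46  0.012 0.115]
   [0.467 0.013 0.126]
   [0.469 0.013 0.123]
   [0.465 0.015 0.125]
   [0.469 0.016 0.119]
   [0.46  0.017 0.126]
   [0.471 0.018 0.124]
   [0.467 0.02  0.124]
   [0.469 0.02  0.122]
   [0.465 0.022 0.126]
   [0.46  0.022 0.122]
   [0.462 0.024 0.126]
   [0.469 0.025 0.123]
   [0.46  0.026 0.127]
   [0.467 0.027 0.122]
   [0.472 0.027 0.12 ]
   [0.462 0.029 0.124]
   [0.458 0.029 0.12 ]
   [0.463 0.031 0.123]
   [0.465 0.032 0.118]
   [0.46  0.033 0.126]
   [0.458 0.034 0.12 ]
   [0.469 0.036 0.123]
   [0.46  0.036 0.122]
   [0.467 0.038 0.123]
   [0.463 0.038 0.121]
   [0.46  0.04  0.124]
   [0.
[... 2178 characters left out ...]
0.452 0.062 0.121]
   [0.456 0.063 0.118]
   [0.458 0.065 0.123]
   [0.457 0.065 0.116]
   [0.455 0.066 0.115]
   [0.465 0.067 0.123]
   [0.451 0.068 0.109]
   [0.454 0.068 0.121]
   [0.452 0.07  0.114]
   [0.451 0.07  0.11 ]
   [0.454 0.071 0.122]
   [0.458 0.072 0.122]
   [0.45  0.073 0.114]
   [0.469 0.073 0.117]
   [0.459 0.074 0.117]
   [0.451 0.075 0.116]
   [0.453 0.076 0.116]
   [0.455 0.078 0.117]
knobtop [ 0.45528916 -0.15203988  0.09572527] (array([ 0.4598, -0.1499,  0.012 ]), np.float64(0.005), 82)
disc [ 0.45521195 -0.15189569  0.06869057] [ 0.45474411 -0.15243144] [0.06146453 0.05936875]
cup [ 0.48103155 -0.2656852   0.07762686] [ 0.48045503 -0.26598598] [0.07317624 0.07241144]
```

View pics/crop1.png

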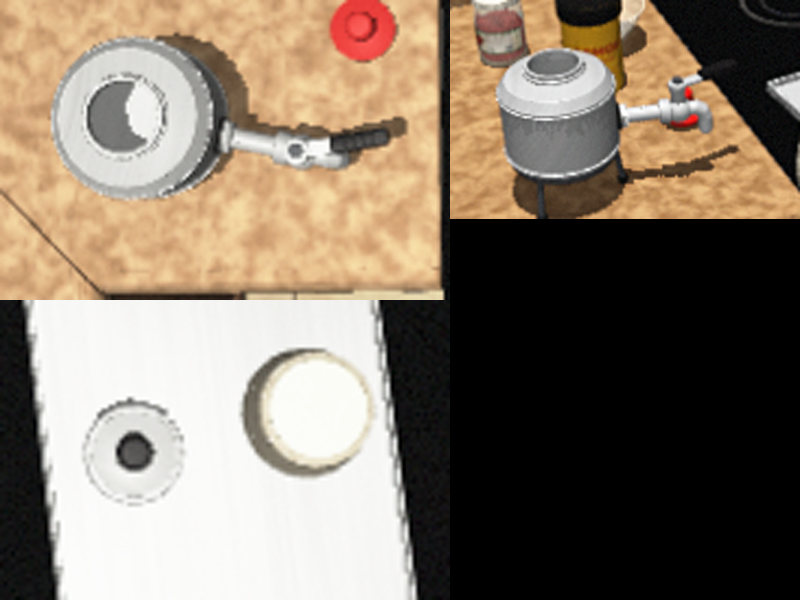

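The crop confirms it: the steel lid with the black knob is at (346,290), the lever is about 22° past open, and the red cap is a separate look-alike. Estimates:

| Point | x, y (m) |
|---|---|
| Mouth | (0.484, 0.191) |
| Strainer | (0.455, -0.152) |
| Stem | (0.457, 0.069) |

I'll push the lever towards +x with closed fingers, from its -x side.

```bash
cat > to.py <<'E'
from h import *
import sys
def to(*wps,yaw=None):
    s=get_obs();r=R.from_quat(s["tool_rot"]);y=np.degrees(np.arctan2(*r.as_matrix()[1::-1,0]))
    print("tcp",np.round(s["eef_pos"],4),"yaw",round(y,2),"tilt",round(np.degrees(np.arccos(-r.as_matrix()[2,2])),2),"grip",round(s["grip_width"],4),round(s["grasp_force"],1),"F",np.round(s["ft_force"],1),"t",s["clock"])
    for w in wps: print(" to",w,"slide",np.round(r.inv().apply(np.array(w)-s["eef_pos"])*100,2),"spin",None if yaw is None else round(y-yaw,1))
E
python3 - <<'E'
from to import *
import workcell
print(grip_point_offset,[n for n in dir(workcell) if n[0]!='_'])
c=camera("top")
for p in((248.7,290),(249.5,290)):print(at_z(c,p,.124))
to((.424,.012,.2),(.424,.012,.108),yaw=90)
E
```

```text
0.0187 ['Unreachable', 'camera', 'get_obs', 'grip_point_offset', 'job_done', 'landmark_of', 'recognise']
[0.45842578 0.06808424 0.124     ]
[0.4584061  0.06627232 0.124     ]
tcp [ 0.1342 -0.4816  0.2313] yaw 15.57 tilt 0.0 grip 0.0853 0.0 F [0.  0.9 0. ] t 1.45
 to (0.424, 0.012, 0.2) slide [ 41.16 -39.77   3.13] spin -74.4
 to (0.424, 0.012, 0.108) slide [ 41.16 -39.77  12.33] spin -74.4
```

Call:
arm_command(
  slide=[
    [3, -2.9, 0],
    [7, -6.8, 0],
    [11, -10.6, 0],
    [15, -14.5, 0],
    [19, -18.3, 0],
  ],
  spin=[-8, -17, -26, -35, -44],
  jaw=0,
)

```text
clock: 2.08
eef_pos: [0.2688, -0.2529, 0.2315]
tool_rot: [0.867, 0.499, 0.0, 0.0]
ft_force: [0.6, -1.2, 0.1]
grip_width: -0.0002
grasp_force: 0.0
```

```bash
python3 -c "
from to import *
to((.424,.012,.2),(.424,.012,.108),yaw=90)"
```

```text
tcp [ 0.2688 -0.2529  0.2315] yaw 59.83 tilt 0.06 grip -0.0002 0.0 F [ 0.6 -1.2  0.1] t 2.075
 to (0.424, 0.012, 0.2) slide [30.7   0.11  3.15] spin -30.2
 to (0.424, 0.012, 0.108) slide [30.7   0.1  12.35] spin -30.2
```

Call:
arm_command(
  slide=[
    [6, 0, 0.6],
    [12, 0, 1.2],
    [18, 0, 1.8],
    [24.5, 0.1, 2.4],
    [30.7, 0.1, 3],
  ],
  spin=[-6, -12, -18, -24, -30],
)

```text
clock: 2.7
eef_pos: [0.4242, 0.0096, 0.2018]
tool_rot: [0.708, 0.706, 0.0, 0.001]
ft_force: [1.3, -1.2, 0.4]
grip_width: 0.0001
grasp_force: 0.0
```

```bash
python3 -c "
from to import *
to((.428,.014,.108),(.445,.014,.108),(.46,.016,.108),(.478,.022,.108),(.492,.03,.108),(.501,.037,.108),yaw=90)"
```

```text
tcp [0.4242 0.0096 0.2018] yaw 89.79 tilt 0.09 grip 0.0001 0.0 F [ 1.3 -1.2  0.4] t 2.7
 to (0.428, 0.014, 0.108) slide [0.45 0.37 9.38] spin -0.2
 to (0.445, 0.014, 0.108) slide [0.45 2.07 9.38] spin -0.2
 to (0.46, 0.016, 0.108) slide [0.66 3.56 9.38] spin -0.2
 to (0.478, 0.022, 0.108) slide [1.26 5.36 9.39] spin -0.2
 to (0.492, 0.03, 0.108) slide [2.07 6.76 9.39] spin -0.2
 to (0.501, 0.037, 0.108) slide [2.77 7.66 9.39] spin -0.2
```

Tool y is world +x and tool x is world +y. Descend next.

Call:
arm_command(
  slide=[
    [0.3, 0, 5],
    [0.4, 0, 9.3],
    [0.4, 0.7, 9.3],
    [0.4, 1.4, 9.3],
    [0.4, 2, 9.3],
  ],
  spin=[0, 0, 0, 0, 0],
)

```text
clock: 3.32
eef_pos: [0.4459, 0.0112, 0.1107]
tool_rot: [0.71, 0.704, 0.002, 0.002]
ft_force: [-0.3, -0.1, 0.7]
grip_width: 0.0002
grasp_force: 0.0
```

Call:
arm_command(
  slide=[
    [0.1, 0.8, 0],
    [0.2, 1.6, 0],
    [0.5, 2.4, 0],
    [0.8, 3.2, 0],
    [1.1, 3.8, 0],
  ],
  spin=[0, 0, 0, 0, 0],
)

```text
clock: 3.95
eef_pos: [0.4815, 0.0225, 0.1083]
tool_rot: [0.71, 0.705, -0.0, -0.0]
ft_force: [-0.9, -0.3, 0.4]
grip_width: -0.0001
grasp_force: 0.6
```

```bash
python3 -c "
from to import *
to((.478,.022,.108),(.492,.03,.108),(.501,.037,.108),yaw=90)"
```

```text
tcp [0.4815 0.0225 0.1083] yaw 89.58 tilt 0.04 grip -0.0001 0.6 F [-0.9 -0.3  0.4] t 3.95
 to (0.478, 0.022, 0.108) slide [-0.06 -0.35  0.03] spin -0.4
 to (0.492, 0.03, 0.108) slide [0.75 1.04 0.03] spin -0.4
 to (0.501, 0.037, 0.108) slide [1.46 1.94 0.03] spin -0.4
```

Call:
arm_command(
  slide=[
    [0.4, 0.6, 0],
    [0.8, 1.1, 0],
    [1.2, 1.5, 0],
    [1.6, 1.8, 0],
    [1.9, 1.9, 0],
  ],
  spin=[0, 0, 0, 0, 0],
)

```text
clock: 4.58
eef_pos: [0.5008, 0.0412, 0.1086]
tool_rot: [0.71, 0.704, 0.0, 0.0]
ft_force: [0.3, -1.2, -0.9]
grip_width: 0.0001
grasp_force: 0.6
```

Call:
arm_command(
  slide=[
    [0.2, 0, 0],
    [0.4, 0, 0],
    [0.6, 0, 0],
    [0.6, 0, 0],
    [0.6, 0, 0],
  ],
  spin=[0, 0, 0, 0, 0],
)

```text
clock: 5.2
eef_pos: [0.5009, 0.0422, 0.1087]
tool_rot: [0.711, 0.703, -0.003, 0.004]
ft_force: [1.5, -14.9, -0.3]
grip_width: 0.0001
grasp_force: 7.1
```

```bash
python3 -c "
from to import *
to()
c=camera('scene');cv2.imwrite('pics/tap.png',cv2.resize(c['pixels'][200:340,150:340,::-1],(760,560),interpolation=cv2.INTER_CUBIC))
c=camera('top');P=cloud(c).reshape(-1,3);Q=P[(abs(P[:,0]-.5)<.04)&(abs(P[:,1]-.05)<.03)&(P[:,2]>.115)&(P[:,2]<.125)];print(Q[::4].round(3))"
```

```text
tcp [0.5009 0.0422 0.1087] yaw 89.35 tilt 0.6 grip 0.0001 7.1 F [  1.5 -14.9  -0.3] t 5.2
[]
```

View pics/tap.png

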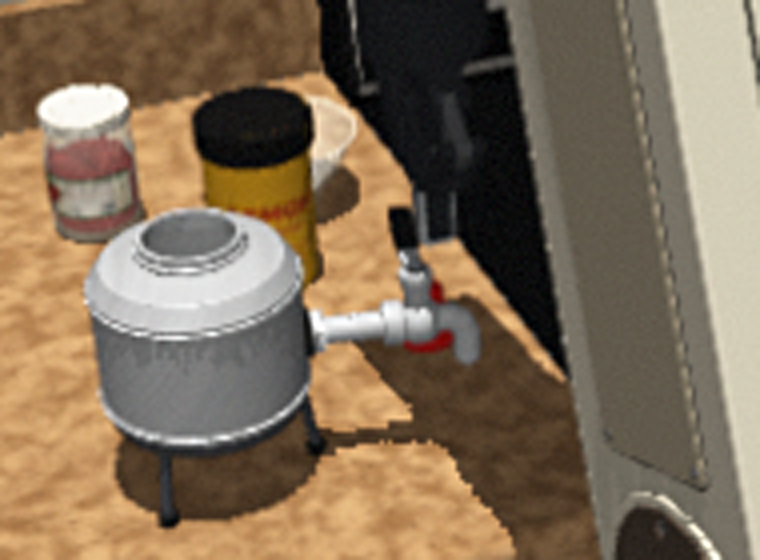

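Picture: the lever, at (405,240) in the crop, stands square across the spout, and the 15 N push shows it is on its stop. Back off, rise and go over the strainer.

Call:
arm_command(
  slide=[
    [-2, 0, 0],
    [-4, 0, -4],
    [-9, -1.5, -8.5],
    [-14.5, -3, -9],
    [-20, -4.6, -9],
  ],
  spin=[0, 0, 0, 0, 0],
  jaw=8.5,
)

```text
clock: 5.92
eef_pos: [0.454, -0.1541, 0.2006]
tool_rot: [0.709, 0.705, 0.002, 0.002]
ft_force: [1.1, 0.4, 0.1]
grip_width: 0.0852
grasp_force: 0.0
```

Run:
```python
from to import *
from scipy.optimize import least_squares
to((.455,-.152,.11),yaw=90)
c=camera("scene");t=camera("top");ta={}
for k in("knob","collar"):
    for n,q in(("s",c),("t",t)):
        for r in landmark_of(q,k)[:4]:print(k,n,np.round(r["centre"],1),round(r["confidence"],2),depth_pt(q,r["centre"]).round(3))
P=cloud(c).reshape(-1,3);m=(np.hypot(P[:,0]-.455,P[:,1]+.152)<.045)&(P[:,2]>.03)&(P[:,2]<.1);Q=P[m];print(len(Q),Q.min(0) if len(Q) else 0,Q.max(0) if len(Q) else 0)
P=cloud(t).reshape(-1,3);m=(np.hypot(P[:,0]-.503,P[:,1]-.06)<.04)&(P[:,2]>.115)&(P[:,2]<.13);Q=P[m][:,:2]
if len(Q)>5:u=np.linalg.svd(Q-Q.mean(0))[2][0];print("lever",Q.mean(0),np.degrees(np.arctan(u[1]/u[0])))
cv2.imwrite("pics/s2.png",c["pixels"][:,:,::-1])
```

```text
tcp [ 0.454  -0.1541  0.2006] yaw 89.62 tilt 0.3 grip 0.0852 0.0 F [1.1 0.4 0.1] t 5.925
 to (0.455, -0.152, 0.11) slide [0.22 0.05 9.06] spin -0.4
knob s [435.1 265.5] 0.51 [ 0.386 -0.401  0.042]
knob s [465.1 253.1] 0.48 [ 0.404 -0.517  0.041]
knob s [258.7 274.4] 0.41 [0.547 0.026 0.037]
knob t [269.1 250.9] 0.85 [0.554 0.03  0.043]
knob t [497.8 308.9] 0.64 [ 0.408 -0.515  0.046]
0 0 0
lever [0.49764252 0.06079879] -12.085993054860475
```

View pics/s2.png

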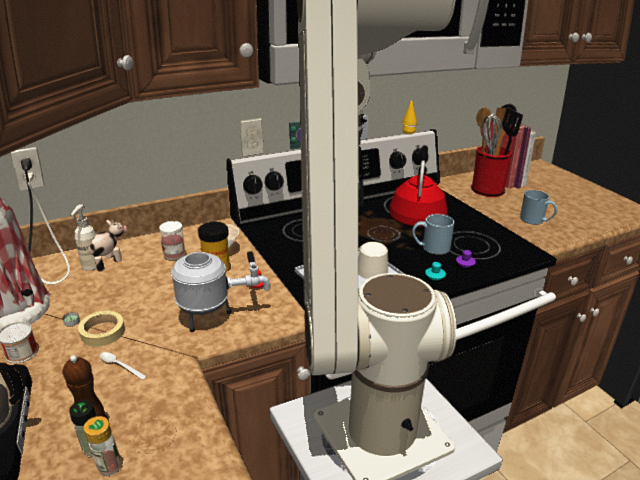

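The lever reads -12.1°, so the tap is shut. In the scene view the arm hides the strainer, and the cup at (372,260) is clear. I'll check the shoulder profile before choosing the grip height.

Run:
```python
from h import *
for n in("top","scene"):
    P=cloud(camera(n)).reshape(-1,3);r=np.hypot(P[:,0]-.484,P[:,1]-.1912)
    for a in range(26,64,3):
        z=P[(r>a/1e3)&(r<(a+3)/1e3)&(P[:,2]>.1),2]
        if len(z):print(n,a,len(z),np.percentile(z,[10,50,90]).round(4))
```

```text
top 26 119 [0.1509 0.1581 0.1615]
top 29 117 [0.148  0.154  0.1594]
top 32 105 [0.1468 0.1502 0.1527]
top 35 137 [0.1455 0.1486 0.1518]
top 38 153 [0.1445 0.1477 0.1509]
top 41 158 [0.1436 0.1468 0.1503]
top 44 169 [0.1431 0.146  0.1493]
top 47 181 [0.1426 0.1456 0.1486]
top 50 194 [0.1404 0.1438 0.147 ]
top 53 199 [0.1365 0.1405 0.1437]
top 56 240 [0.1109 0.1357 0.1395]
top 59 180 [0.1103 0.131  0.1352]
top 62 13 [0.1008 0.1274 0.1292]
scene 26 145 [0.1484 0.1544 0.1589]
scene 29 128 [0.148  0.1526 0.158 ]
scene 32 50 [0.1464 0.1483 0.1513]
scene 35 66 [0.1456 0.1482 0.1499]
scene 38 67 [0.1448 0.1467 0.1486]
scene 41 74 [0.1438 0.146  0.1476]
scene 44 84 [0.1432 0.1451 0.1466]
scene 47 99 [0.1415 0.1441 0.1458]
scene 50 136 [0.1377 0.1419 0.1449]
scene 53 200 [0.1159 0.1358 0.1411]
scene 56 496 [0.1043 0.1205 0.1356]
scene 59 330 [0.1045 0.1192 0.1311]
scene 62 32 [0.1129 0.1184 0.1313]
```

Call:
arm_command(
  slide=[
    [0.2, 0, 3],
    [0.2, 0.1, 6],
    [0.2, 0.1, 8],
    [0.2, 0.1, 8],
    [0.2, 0.1, 8],
  ],
  spin=[0, 0, 0, 0, 0],
)

```text
clock: 6.95
eef_pos: [0.4548, -0.15, 0.1193]
tool_rot: [0.709, 0.705, 0.0, 0.0]
ft_force: [0.7, 0.9, 0.2]
grip_width: 0.085
grasp_force: 0.0
```

Call:
arm_command(
  slide=[
    [-0.2, 0, 3],
    [-0.2, 0, 6],
    [-0.2, 0, 8.2],
    [-0.2, 0, 8.2],
    [-0.2, 0, 8.2],
  ],
  spin=[0, 0, 0, 0, 0],
)

```text
clock: 7.58
eef_pos: [0.4553, -0.1529, 0.038]
tool_rot: [0.71, 0.705, 0.001, 0.001]
ft_force: [0.6, -0.7, 0.1]
grip_width: 0.0849
grasp_force: 0.0
```

```bash
python3 -c "
from to import *
to((.455,-.152,.037),yaw=90)
c=camera('top');cv2.imwrite('pics/g1.png',cv2.resize(c['pixels'][230:350,300:460,::-1],(800,600),interpolation=cv2.INTER_CUBIC))"
```

```text
tcp [ 0.4553 -0.1529  0.038 ] yaw 89.59 tilt 0.15 grip 0.0849 0.0 F [ 0.6 -0.7  0.1] t 7.575
 to (0.455, -0.152, 0.037) slide [ 0.09 -0.03  0.1 ] spin -0.4
```

View pics/g1.png

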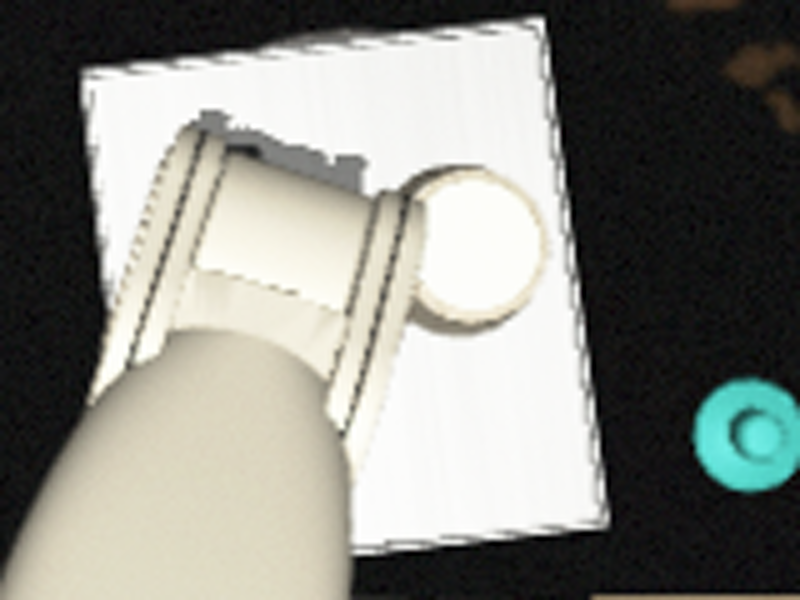

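The picture shows only the arm over the strainer. The cup at (470,245) is untouched and there is no contact force. Close gently on the collar.

Call:
arm_command(
  slide=[
    [0.1, 0, 0.1],
    [0.1, 0, 0.1],
    [0.1, 0, 0.1],
    [0.1, 0, 0.1],
    [0.1, 0, 0.1],
  ],
  spin=[0, 0, 0, 0, 0],
  jaw=5,
)

```text
clock: 8.25
eef_pos: [0.4552, -0.1518, 0.0372]
tool_rot: [0.71, 0.704, 0.001, 0.001]
ft_force: [-0.6, 0.9, 7.6]
grip_width: 0.06
grasp_force: 63.4
```

Call:
arm_command(
  slide=[
    [0, 0, 0],
    [0, 0, 0],
    [0, 0, 0],
    [0, 0, -0.2],
    [0, 0, -0.6],
  ],
  spin=[0, 0, 0, 0, 0],
)

```text
clock: 8.88
eef_pos: [0.4533, -0.1514, 0.0413]
tool_rot: [0.71, 0.704, -0.0, -0.001]
ft_force: [-0.5, 0.2, -3.3]
grip_width: 0.0598
grasp_force: 65.1
```

Lifting force is -3.3 N, which fits the pair's weight. Lift smoothly.

Call:
arm_command(
  slide=[
    [0, 0, -1],
    [0, 0, -2.2],
    [0, 0, -3.6],
    [0, 0, -5.2],
    [0, 0, -7],
  ],
  spin=[0, 0, 0, 0, 0],
)

```text
clock: 9.5
eef_pos: [0.454, -0.1516, 0.1129]
tool_rot: [0.71, 0.704, 0.0, 0.0]
ft_force: [-0.7, -0.2, -2.9]
grip_width: 0.0597
grasp_force: 65.2
```

Call:
arm_command(
  slide=[
    [0, 0, -2],
    [0, 0, -4.5],
    [0, 0, -7],
    [0, 0, -9.5],
    [0, 0, -11.5],
  ],
  spin=[0, 0, 0, 0, 0],
)

```text
clock: 10.12
eef_pos: [0.4541, -0.1516, 0.2286]
tool_rot: [0.71, 0.704, 0.0, 0.001]
ft_force: [-0.7, 0.4, -2.7]
grip_width: 0.0595
grasp_force: 65.2
```

Call:
arm_command(
  slide=[
    [0, 0, -0.8],
    [1, 0, -1],
    [3, 0, -1],
    [6, 0.3, -1],
    [9, 0.6, -1],
  ],
  spin=[0, 0, 0, 0, 0],
)

```text
clock: 10.75
eef_pos: [0.4598, -0.0602, 0.2355]
tool_rot: [0.71, 0.704, -0.001, -0.001]
ft_force: [0.7, 0.0, -2.3]
grip_width: 0.06
grasp_force: 65.2
```

```bash
python3 -c "
from to import *
to((.482,.191,.235),yaw=90)"
```

```text
tcp [ 0.4598 -0.0602  0.2355] yaw 89.56 tilt 0.13 grip 0.06 65.2 F [ 0.7  0.  -2.3] t 10.75
 to (0.482, 0.191, 0.235) slide [25.14  2.02  0.07] spin -0.4
```

Call:
arm_command(
  slide=[
    [5, 0.4, 0],
    [10, 0.8, 0],
    [15, 1.2, 0],
    [19, 1.6, 0],
    [22, 1.8, 0],
  ],
  spin=[0, 0, 0, 0, 0],
)

```text
clock: 11.38
eef_pos: [0.4792, 0.1605, 0.2354]
tool_rot: [0.709, 0.705, -0.001, -0.001]
ft_force: [0.1, -0.5, -3.0]
grip_width: 0.0599
grasp_force: 65.2
```

Call:
arm_command(
  slide=[
    [1.6, 0.2, 0],
    [2.8, 0.4, 0],
    [3.2, 0.5, 0],
    [3.2, 0.5, 0],
    [3.2, 0.5, 0],
  ],
  spin=[0, 0, 0, 0, 0],
)

```text
clock: 12.0
eef_pos: [0.4856, 0.1894, 0.2366]
tool_rot: [0.71, 0.704, -0.0, 0.0]
ft_force: [1.1, 0.2, -3.3]
grip_width: 0.0602
grasp_force: 65.2
```

Run:
```python
from to import *
to((.484,.1912,.235),yaw=90)
c=camera("scene");t=camera("top")
P=cloud(c).reshape(-1,3)
for a,b in((.20,.205),(.205,.21),(.21,.225),(.225,.235),(.235,.245),(.245,.252),(.26,.285)):
    Q=P[(np.hypot(P[:,0]-.484,P[:,1]-.191)<.05)&(P[:,2]>a)&(P[:,2]<b)];print(a,len(Q),Q.mean(0).round(4) if len(Q) else 0)
cv2.imwrite("pics/n1.png",np.hstack([cv2.resize(q["pixels"][a:a+200,b:b+160,::-1],(400,500),interpolation=cv2.INTER_CUBIC) for q,a,b in((c,150,120),(t,180,110))]))
```

```text
tcp [0.4856 0.1894 0.2366] yaw 89.5 tilt 0.02 grip 0.0602 65.2 F [ 1.1  0.2 -3.3] t 12.0
 to (0.484, 0.1912, 0.235) slide [ 0.18 -0.16  0.16] spin -0.5
0.2 0 0
0.205 20 [0.4703 0.1923 0.2088]
0.21 107 [0.47   0.1904 0.2177]
0.225 74 [0.4692 0.1913 0.2299]
0.235 44 [0.4666 0.1961 0.2395]
0.245 53 [0.4582 0.1956 0.2491]
0.26 292 [0.4709 0.1952 0.2683]
```

View pics/n1.png

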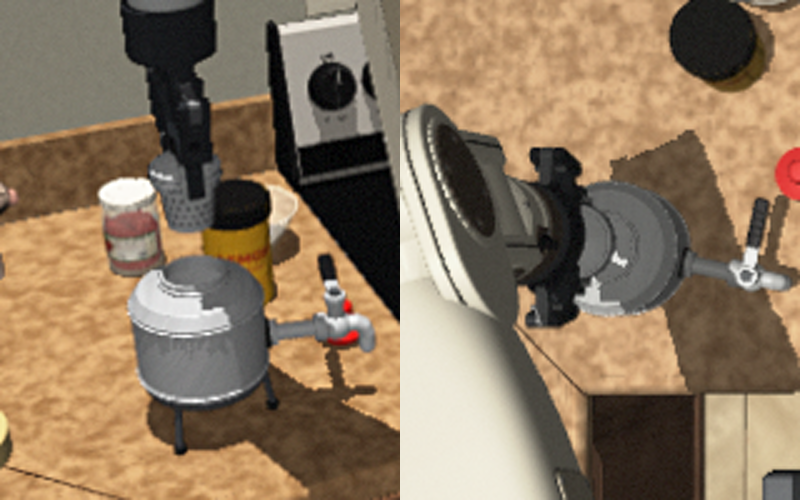

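Left half: the strainer is held upright at (188,190) in the crop, above the neck at (197,275), with the tap shut. I'll fit the cup's axis from the depth points.

```bash
cat > fit.py <<'E'
from to import *
from scipy.optimize import least_squares
def fit(zf):
    o=[]
    for _ in range(3):
        c=camera("scene");P=cloud(c).reshape(-1,3)
        Q=P[(np.hypot(P[:,0]-.484,P[:,1]-.191)<.032)&(P[:,2]>zf+.004)&(P[:,2]<zf+.038)]
        f=lambda p:np.hypot(Q[:,0]-p[0],Q[:,1]-p[1])-(.020+.005*(Q[:,2]-zf)/.042)
        s=least_squares(f,[.484,.191],loss="soft_l1",f_scale=.001);o.append([*s.x,np.sqrt(np.mean(f(s.x)**2)),len(Q)])
        N=P[(np.hypot(P[:,0]-.484,P[:,1]-.191)<.07)&(P[:,2]>.12)&(P[:,2]<.135)]
    print("cup axis",np.mean(o,0).round(4),np.std(o,0).round(4))
E
python3 - <<'E'
from fit import *
fit(.2056);to()
E
```

```text
cup axis [4.869000e-01 1.880000e-01 1.600000e-03 2.243333e+02] [1.000e-04 2.000e-04 1.000e-04 4.714e-01]
tcp [0.4856 0.1898 0.2367] yaw 89.54 tilt 0.01 grip 0.06 65.2 F [-0.1  0.7 -2.6] t 12.25
```

Call:
arm_command(
  slide=[
    [0.25, -0.2, 0.5],
    [0.25, -0.2, 2],
    [0.25, -0.2, 3.5],
    [0.25, -0.2, 5],
    [0.25, -0.2, 6],
  ],
  spin=[0, 0, 0, 0, 0],
)

```text
clock: 12.88
eef_pos: [0.4829, 0.1924, 0.1748]
tool_rot: [0.71, 0.704, -0.001, -0.0]
ft_force: [0.5, 0.3, -2.0]
grip_width: 0.0596
grasp_force: 65.2
```

Call:
arm_command(
  slide=[
    [0, 0, 0.4],
    [0, 0, 0.8],
    [0, 0, 1.2],
    [0, 0, 1.5],
    [0, 0, 1.5],
  ],
  spin=[0, 0, 0, 0, 0],
)

```text
clock: 13.5
eef_pos: [0.4835, 0.1926, 0.1614]
tool_rot: [0.71, 0.704, -0.0, -0.0]
ft_force: [0.3, 0.6, -1.8]
grip_width: 0.06
grasp_force: 65.2
```

Run:
```python
from to import *
to((.484,.1912,.147),yaw=90)
```

```text
tcp [0.4835 0.1926 0.1614] yaw 89.57 tilt 0.01 grip 0.06 65.2 F [ 0.3  0.6 -1.8] t 13.5
 to (0.484, 0.1912, 0.147) slide [-0.14  0.05  1.44] spin -0.4
```

Call:
arm_command(
  slide=[
    [0, 0, 0.2],
    [0, 0, 0.4],
    [0, 0, 0.6],
    [0, 0, 0.8],
    [0, 0, 0.9],
  ],
  spin=[0, 0, 0, 0, 0],
)

```text
clock: 14.12
eef_pos: [0.4837, 0.1927, 0.1529]
tool_rot: [0.71, 0.704, 0.0, 0.0]
ft_force: [-1.0, -0.2, 1.7]
grip_width: 0.0601
grasp_force: 68.6
```

Call:
arm_command(
  slide=[
    [0, 0, 0.1],
    [0, 0, 0.2],
    [0, 0, 0.3],
    [0, 0, 0.4],
    [0, 0, 0.4],
  ],
  spin=[0, 0, 0, 0, 0],
)

```text
clock: 14.75
eef_pos: [0.4847, 0.193, 0.1487]
tool_rot: [0.71, 0.704, 0.001, 0.001]
ft_force: [3.4, -0.3, -0.2]
grip_width: 0.06
grasp_force: 67.0
```

Call:
arm_command(
  slide=[
    [0, 0.1, 0.1],
    [0, 0.1, 0.2],
    [0, 0.1, 0.3],
    [0, 0.1, 0.4],
    [0, 0.1, 0.4],
  ],
  spin=[0, 0, 0, 0, 0],
)

```text
clock: 15.38
eef_pos: [0.4848, 0.1927, 0.1467]
tool_rot: [0.71, 0.704, 0.001, 0.0]
ft_force: [-0.9, -2.3, 12.1]
grip_width: 0.0598
grasp_force: 67.9
```

Run:
```python
from to import *
to()
for n in("scene","top"):
    P=cloud(camera(n)).reshape(-1,3)
    for zl in range(156,216,4):
        Q=P[(np.hypot(P[:,0]-.485,P[:,1]-.191)<.033)&(P[:,2]>zl/1e3)&(P[:,2]<zl/1e3+.004)]
        if len(Q):print(n,zl,len(Q),Q.mean(0).round(3))
```

```text
tcp [0.4848 0.1927 0.1467] yaw 89.57 tilt 0.11 grip 0.0598 67.9 F [-0.9 -2.3 12.1] t 15.375
scene 156 24 [0.464 0.198 0.158]
scene 160 27 [0.466 0.197 0.162]
scene 164 25 [0.466 0.2   0.166]
scene 168 31 [0.466 0.197 0.17 ]
scene 172 56 [0.474 0.202 0.174]
scene 176 68 [0.48  0.201 0.178]
scene 180 30 [0.489 0.202 0.182]
scene 184 4 [0.506 0.195 0.187]
scene 188 6 [0.482 0.194 0.189]
scene 192 2 [0.497 0.199 0.195]
scene 196 5 [0.482 0.2   0.198]
scene 200 3 [0.474 0.196 0.203]
scene 204 5 [0.498 0.196 0.206]
scene 208 2 [0.485 0.202 0.209]
scene 212 4 [0.509 0.203 0.213]
top 156 8 [0.491 0.166 0.158]
top 160 9 [0.476 0.171 0.162]
top 164 12 [0.485 0.168 0.166]
top 168 26 [0.479 0.172 0.171]
top 172 52 [0.483 0.172 0.174]
top 176 98 [0.485 0.174 0.178]
top 180 50 [0.481 0.175 0.182]
top 184 4 [0.494 0.178 0.185]
top 212 1 [0.458 0.176 0.216]
```

Call:
arm_command(
  slide=[
    [0, 0, 0.1],
    [0, 0, 0.15],
    [0, 0, 0.15],
    [0, 0, 0.15],
    [0, 0, 0.15],
  ],
  spin=[0, 0, 0, 0, 0],
)

```text
clock: 16.1
eef_pos: [0.4848, 0.1927, 0.1466]
tool_rot: [0.71, 0.704, 0.001, 0.001]
ft_force: [-4.2, -2.0, 19.3]
grip_width: 0.0598
grasp_force: 68.5
```

It is on a hard stop: 19 N with no further travel. Ease off and open.

Call:
arm_command(
  slide=[
    [0, 0, -0.1],
    [0, 0, -0.1],
    [0, 0, -0.1],
    [0, 0, -0.1],
    [0, 0, -0.1],
  ],
  spin=[0, 0, 0, 0, 0],
  jaw=8.5,
)

```text
clock: 16.73
eef_pos: [0.4844, 0.1927, 0.1437]
tool_rot: [0.71, 0.704, -0.0, -0.0]
ft_force: [-1.2, -0.6, 0.7]
grip_width: 0.0847
grasp_force: 0.0
```

Call:
arm_command(
  slide=[
    [0, 0, -1],
    [0, 0, -3],
    [0, 0, -6],
    [0, 0, -9],
    [0, 0, -11],
  ],
  spin=[0, 0, 0, 0, 0],
)

```text
clock: 17.35
eef_pos: [0.4851, 0.1929, 0.2565]
tool_rot: [0.71, 0.704, 0.001, 0.001]
ft_force: [-0.0, -0.3, 0.3]
grip_width: 0.0848
grasp_force: 0.0
```

Run:
```python
from to import *
to()
c=camera("scene");t=camera("top")
for n,q in(("s",c),("t",t)):
    for r in landmark_of(q,"knob")[:4]:print(n,np.round(r["centre"],1),round(r["confidence"],2),depth_pt(q,r["centre"]).round(3))
P=cloud(c).reshape(-1,3)
for a,b in((.158,.165),(.165,.173),(.176,.184),(.186,.203),(.203,.209)):
    Q=P[(np.hypot(P[:,0]-.485,P[:,1]-.191)<.04)&(P[:,2]>a)&(P[:,2]<b)];print(a,len(Q),Q.mean(0).round(4) if len(Q) else 0)
cv2.imwrite("pics/n2.png",np.hstack([cv2.resize(q["pixels"][a:a+200,b:b+160,::-1],(400,500),interpolation=cv2.INTER_CUBIC) for q,a,b in((c,150,120),(t,180,110))]))
```

```text
tcp [0.4851 0.1929 0.2565] yaw 89.57 tilt 0.16 grip 0.0848 0.0 F [-0.  -0.3  0.3] t 17.35
s [198.9 244.8] 0.78 [0.474 0.185 0.196]
s [371.8 268.7] 0.73 [-0.051  0.08   0.399]
s [433.1 262.8] 0.59 [ 0.397 -0.402  0.044]
s [256.5 274.1] 0.48 [0.45  0.065 0.104]
t [270.3 250.8] 0.83 [0.554 0.028 0.04 ]
t [452.  319.5] 0.81 [ 0.384 -0.405  0.048]
t [495.7 309. ] 0.57 [ 0.408 -0.51   0.047]
0.158 75 [0.4625 0.1953 0.162 ]
0.165 85 [0.4626 0.1958 0.1694]
0.176 196 [0.4757 0.1916 0.1794]
0.186 66 [0.4757 0.1917 0.1949]
0.203 42 [0.4811 0.1906 0.2051]
```

View pics/n2.png

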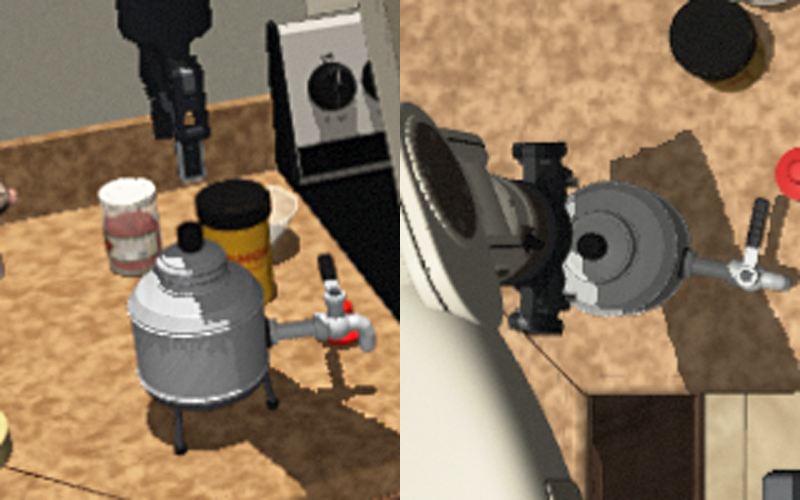

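The cap and strainer are seated: knob top at 0.205 as expected, knob at (189,237) in the left crop. Narrow the jaw to 5 cm and descend on the knob.

Call:
arm_command(
  slide=[
    [-0.15, 0, 0],
    [-0.15, 0, 1.5],
    [-0.15, 0, 3],
    [-0.15, 0, 5],
    [-0.15, 0, 5],
  ],
  spin=[0, 0, 0, 0, 0],
  jaw=5,
)

```text
clock: 18.18
eef_pos: [0.4827, 0.1905, 0.2011]
tool_rot: [0.71, 0.704, -0.003, -0.001]
ft_force: [0.2, -0.6, 0.7]
grip_width: 0.0503
grasp_force: 0.0
```

Run:
```python
from to import *
to((.4848,.1915,.186),yaw=90)
```

```text
tcp [0.4827 0.1905 0.2011] yaw 89.57 tilt 0.34 grip 0.0503 0.0 F [ 0.2 -0.6  0.7] t 18.175
 to (0.4848, 0.1915, 0.186) slide [0.11 0.22 1.51] spin -0.4
```

Call:
arm_command(
  slide=[
    [0, 0, 0.4],
    [0, 0, 0.8],
    [0, 0, 1.2],
    [0, 0, 1.4],
    [0, 0, 1.4],
  ],
  spin=[0, 0, 0, 0, 0],
)

```text
clock: 18.8
eef_pos: [0.4845, 0.1912, 0.19]
tool_rot: [0.71, 0.704, -0.0, -0.0]
ft_force: [0.6, 0.7, 0.5]
grip_width: 0.0502
grasp_force: 0.0
```

Call:
arm_command(
  slide=[
    [0, 0, 0.2],
    [0, 0, 0.4],
    [0, 0, 0.4],
    [0, 0, 0.4],
    [0, 0, 0.4],
  ],
  spin=[0, 0, 0, 0, 0],
  jaw=1.5,
)

```text
clock: 19.42
eef_pos: [0.4848, 0.1913, 0.1874]
tool_rot: [0.71, 0.704, 0.001, 0.0]
ft_force: [-2.3, -0.6, 6.6]
grip_width: 0.0214
grasp_force: 58.4
```

Call:
arm_command(
  slide=[
    [0, 0, 0],
    [0, 0, 0],
    [0, 0, 0],
    [0, 0, 0],
    [0, 0, -0.1],
  ],
  spin=[0, 0, 0, 0, 0],
)

```text
clock: 20.05
eef_pos: [0.4847, 0.1913, 0.1875]
tool_rot: [0.71, 0.704, 0.0, 0.0]
ft_force: [0.6, 0.6, -0.3]
grip_width: 0.0216
grasp_force: 58.7
```

Call:
arm_command(
  slide=[
    [0, 0, -0.3],
    [0, 0, -0.6],
    [0, 0, -1],
    [0, 0, -1.5],
    [0, 0, -2],
  ],
  spin=[0, 0, 0, 0, 0],
)

```text
clock: 20.68
eef_pos: [0.4846, 0.1912, 0.2074]
tool_rot: [0.71, 0.704, 0.0, 0.0]
ft_force: [0.4, 0.5, -0.2]
grip_width: 0.0209
grasp_force: 58.7
```

Call:
arm_command(
  slide=[
    [0, 0, -1],
    [0, 0, -2.5],
    [0, 0, -4],
    [0, 0, -5],
    [0, 0, -5],
  ],
  spin=[0, 0, 0, 0, 0],
)

```text
clock: 21.3
eef_pos: [0.4852, 0.1914, 0.2583]
tool_rot: [0.71, 0.704, 0.001, 0.0]
ft_force: [-1.1, 0.7, -1.5]
grip_width: 0.0212
grasp_force: 58.8
```

Call:
arm_command(
  slide=[
    [-2, -1, 0],
    [-5, -2, 0],
    [-9, -4, 0],
    [-13, -6, 0],
    [-15, -7, 0],
  ],
  spin=[0, 0, 0, 0, 0],
)

```text
clock: 21.92
eef_pos: [0.4119, 0.0402, 0.2566]
tool_rot: [0.71, 0.704, -0.001, -0.0]
ft_force: [0.2, 0.9, -0.4]
grip_width: 0.0218
grasp_force: 58.8
```

Call:
arm_command(
  slide=[
    [0, 0, 0],
    [0, 0, 0],
    [0, 0, 0],
    [0, 0, 0],
    [0, 0, 0],
  ],
  spin=[0, 0, 0, 0, 0],
)

```text
clock: 22.55
eef_pos: [0.4136, 0.0421, 0.2569]
tool_rot: [0.709, 0.705, -0.0, -0.0]
ft_force: [0.3, -0.8, -0.8]
grip_width: 0.021
grasp_force: 58.9
```

Run:
```python
from to import *
to()
c=camera("scene");t=camera("top")
P=cloud(t).reshape(-1,3)
r=np.hypot(P[:,0]-.4848,P[:,1]-.1913)
for a in range(0,36,3):
    z=P[(r>a/1e3)&(r<(a+3)/1e3)&(P[:,2]>.05),2]
    if len(z):print(a,len(z),np.percentile(z,[10,50,90]).round(3))
cv2.imwrite("pics/end.png",np.hstack([cv2.resize(q["pixels"][a:a+200,b:b+160,::-1],(400,500),interpolation=cv2.INTER_CUBIC) for q,a,b in((c,150,150),(t,180,150))]))
```

```text
tcp [0.4136 0.0421 0.2569] yaw 89.62 tilt 0.01 grip 0.021 58.9 F [ 0.3 -0.8 -0.8] t 22.55
0 5 [0.119 0.121 0.123]
3 15 [0.118 0.12  0.123]
6 25 [0.116 0.12  0.124]
9 31 [0.117 0.12  0.123]
12 34 [0.118 0.12  0.124]
15 29 [0.117 0.121 0.123]
18 72 [0.119 0.128 0.142]
21 116 [0.139 0.159 0.175]
24 94 [0.166 0.174 0.177]
27 104 [0.156 0.174 0.178]
30 76 [0.148 0.153 0.174]
33 50 [0.146 0.149 0.153]
```

View pics/end.png

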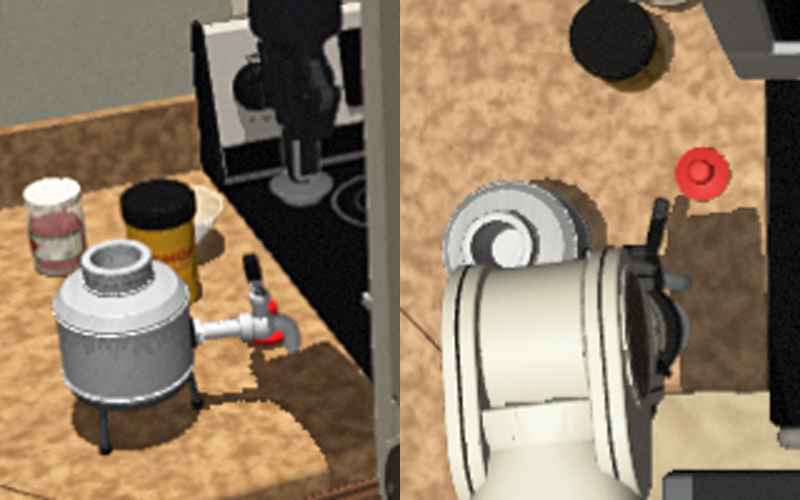

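The strainer is seated, with its collar top at 0.174 and its floor at 0.12. The cap is held level at (300,185), 0.165 m to the side and above the rim, and the tap is shut.

```bash
python3 -c "
from workcell import *
print(job_done())"
```

```text
the job is handed in; nothing more can be done
None
```

I handed the job in at 22.6 s on the robot's clock and no verdict came back. By my last measurements the tap is shut on its stop, the strainer lid is fully home in the neck, and the cap is held level about 165 mm to one side, above the rim; I saw no contact with the cup, mug or canister but did not re-measure where they stand.

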